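Index the chalk turntable and clamp it

ROBOT

A 7-joint arm with a two-finger parallel gripper is mounted at the origin on the work surface. World frame = base frame: x ahead of the robot, y to its left, z up, the work surface at z = 0. Lengths are in m, angles in rad, forces in N, time in s.
With the tool pointing down it reaches from about 0.4 to 0.875 m from the base axis. Payload 19.3 kg.
Tool frame: the origin (TCP) lies at the very end of the fingers, on their centre line; the grasp point (between the pads) lies 19 mm behind it; z points along the fingers, y is the line along which they close (so a half turn about z gives the same grasp; the last joint's range is limited). The gripper opens to 85 mm and grips with 20 to 120 N. Pads are 22 mm wide; open, the fingers measure 114 mm over their backs; the gripper's body (76 mm by 85 mm) begins 54 mm behind the grasp point. The pads swing forward as they close: fully open they stand 13 mm farther back than shut.
Start: joints at [-1.303, 0.521, -0.036, 1.599, 0.021, 1.021, -0.113], TCP at [0.207, 0.59, 0.231] pointing down, gripper open.
Joint ranges: [-2.91, 2.91], [-0.3, 2.13], [-1.5, 1.42], [0.17, 2.43], [-1.26, 4.41], [0.16, 1.93], [-2.52, 2.52]. Speed limits (rad/s): [1.89, 1.89, 2.39, 2.39, 3.01, 3.01, 3.01].

INTERFACE

Orientations are given as [roll, pitch, yaw] about the fixed x, y, z axes, in that order (R = Rz(yaw) Ry(pitch) Rx(roll)).
In Python, from workcell import bot gives the robot as it stands.
- The arm moves only by the tool servo_tool, never from a script. Its argument "plan" is a list of rows, each a list of 7 numbers: the finger opening in cm, from 0 to 8.54, then the shift along the tool's x, y, z in cm, then the turn, a rotation vector about the tool's x, y, z in degrees. In form: [[fingers, x, y, z, wx, wy, wz], ...]. A call has 1 to 10 rows; each row is the pose to reach, as a shift and turn from the pose commanded when the call began, along the tool's axes at that moment; what a row does not reach only later rows make up. A row lasts 1/10 s, in which the tool goes at most 50 mm and 8.59 degrees, less where a joint would pass 70% of its speed; a pose out of reach is approached as far as the arm can. A call with a gripper value outside its range is refused whole. The fingers move at their own pace and stop on an object; "force" is the grip in N (left out, the last holds). Time passes only in rows, so rows that repeat a pose let the fingers close. It gives the time, the measured TCP pose, the force, the opening and the grip force at its end, in the units of the state.
- bot.observe(): the state, without advancing time (a new reading comes with each control period).
- bot.grab_frame(name): name is "scene" or "side" or "wrist"; returns a dict with "frame" (400x640x3 uint8, blue, green, red), "mtx" (3x3 intrinsics, pixels), "R" (3x3) and "t" (3): a world point X has camera coordinates R X + t; the wrist camera has in their place "T_tool_cam" (4x4, takes a point from camera to tool coordinates, whose origin is the TCP and whose axes are the flange's). Camera axes: x right, y down, z forward; pixel columns grow to the right and rows downward; lengths in m; the calibration is good to about 2 mm. A picture is of the moment at which its call begins: read the wrist's pose just before it. There is no depth.
- bot.job_done(): hands the job in; it is judged then, once.
The state is a dict: "clock": time; "qpos": joint angles; "qd": joint speeds; "joint_efforts": joint torques, N m; "position": TCP position; "tool_rot": TCP orientation; "force": force on the tool from outside, world axes, zero at the start; "moment": the same for the moment, N m; "grip_width": finger opening in m; "finger_force": force on a finger pad.
Only numpy, scipy, OpenCV 4.12 (cv2) and the standard library are available. Lean on these libraries where they do the work, as an engineer would, in place of code of your own. Each camera call takes 0.05 s, during which the arm holds its last target. There are 200 camera calls.

TASK

The chalk turntable was left part way between clicks: pushing its peg, turn it anticlockwise on to the next click and press it up firmly, but without forcing it (never more than 20 newtons), against the stop that comes just after the click. Then swing the clamp lever anticlockwise fully over to its own stop, just as gently. Leave the turntable in its click, and the other things on the desk where they are.

Things in the scene. Friction and masses are not known exactly. Their poses are not given: they have to be found in the camera images.
- stand: Fixed wooden stand of the chalk turntable and its clamp lever; place and yaw vary. Origin on the turntable's axis at desk height; x points away from the robot at yaw 0, y left, z up. Base plate: x -120 to 120, y -220 to 120 mm, 12 mm thick.
- turntable: Round wooden turntable, 220 mm across, disc from 34 to 46 mm above the desk. Origin on its axis at the underside; its x axis points at the push peg. Three upright chalks 45 mm from the axis, tops at most 96 mm above the desk. Left part way between two clicks; the next is 25 to 67 degrees on, anticlockwise from above. Drag up to 2 N at the peg. Let go, it stays in its click.
- peg_top (a point): Centre of the top of the push peg: upright dark wood, 16 mm diameter, standing 45 mm out of the disc, top 91 mm above the desk, 90 mm from the axis. At the click it points within about 9 degrees of the stand's -x direction; the click mechanism is worn and hidden under the disc, so the exact place must be felt. Meet it slowly: a knock counts as force.
- click_pin (a joint): Travel of the sprung ball under the disc (m, noisy): about 0.003 riding on the rim, 0.0055 over the bump, 0 only in the pocket. Felt at the peg: a rise to 5 to 8 N at the bump, then a snap: the table jumps about 10 mm ahead of the finger into the pocket, where within 1 or 2 mm it meets a rigid stop. Over 20 N damages it.
- clamp (a joint): Clamp lever angle (rad): near 0 open, 1.2 fully over against a rigid stop, anticlockwise from above. Stays where it is left; takes 3 to 6 N at its knob. Over 20 N damages it.
- clamp_knob_top (a point): Centre of the top of the clamp lever's upright wooden knob: 16 mm diameter, 25 to 70 mm above the desk, on a flat 75 mm steel arm 24 to 34 mm above the desk. Upright pivot axis at x 0, y -165 mm in the stand's frame. Open, the arm points 190 degrees round from the stand's x (towards the robot); fully over, 259 degrees (to the right).
- clay_pot: Brown clay pot, 88 mm wide, 109 mm tall with its wooden stopper. Leave alone. Origin at the centre of its underside.
- pen: Chrome pen lying down, 130 mm long, 10 mm thick. Leave alone. Origin at the centre of its underside.
- protractor: Flat purple plastic protractor, half disc of 50 mm radius, 4 mm thick. Leave alone. Origin at the centre of its underside.
- rubber_eraser: White eraser, 42 x 20 x 13 mm, lying on the stand's base plate. Leave alone. Origin at the centre of its underside.
- board_duster: Felt board duster with wooden back, 120 x 50 x 42 mm. Leave alone. Origin at the centre of its underside.
- chalk_box: Closed cardboard box of chalk, 70 x 110 x 45 mm. Leave alone. Origin at the centre of its underside.
- pencil_sharpener: Metal pencil sharpener, 26 x 16 x 12 mm. Leave alone. Origin at the centre of its underside.

How it is judged:
By the outcome, as a careful person would: the job done as asked, in the order asked, and still so for the second after the job is handed in, with the robot touching nothing.
It also fails if it takes over 67 s, if anything falls off the work surface, if the arm or the gripper's body presses on something with over 40 N, if the wrist force passes 120 N, or if a joint passes its speed limit or range.

## Working session

There is one attempt and no reset: what is moved stays moved. The work goes in short steps, Python scripts to look and compute and a tool call to move; the robot and the scene stay as the last step left them, time stands still between calls to the robot, and variables do not carry over. Pictures are saved under pics/ and viewed, at most 10 in all, crops included, and the job is handed in when it is done.

Besides the shell and the picture viewer there is one more tool, called after "Request:" as name([rows], argument=value, ...), one row to a line, values as JSON. servo_tool: Moves the arm, as the interface text tells. Its arguments: {"type":"object","properties":{"plan":{"type":"array","items":{"type":"array","items":{"type":"number"}}},"force":{"type":"number"}},"required":["plan"]}

```bash
mkdir -p pics; ls; python3 - <<'E'
from workcell import bot
import cv2,pickle
s=bot.observe(); print({k:s[k] for k in('clock','position','tool_rot','force','grip_width')}, list(s))
d={n:bot.grab_frame(n) for n in('scene','side')}
pickle.dump(d,open('f0.pkl','wb'))
for n in d: cv2.imwrite(f'pics/{n}0.png',d[n]['frame']); print(n,d[n]['mtx'],d[n]['R'],d[n]['t'])
E
```

```text
pics
{'clock': 0.0, 'position': array([0.20705092, 0.58936829, 0.23074785]), 'tool_rot': array([-3.14050969e+00,  6.77697406e-05,  2.80377537e+00]), 'force': array([ 0.46303583,  0.19858423, -0.24227622]), 'grip_width': 0.08554369362883679} ['clock', 'qpos', 'qd', 'joint_efforts', 'position', 'tool_rot', 'force', 'moment', 'finger_force', 'grip_width']
scene [[399.54316107   0.         317.18859015]
 [  0.         399.54316107 192.98939062]
 [  0.           0.           1.        ]] [[-0.77839218  0.62777404 -0.00231862]
 [ 0.54262877  0.67095206 -0.50534875]
 [-0.31568914 -0.39461766 -0.86291209]] [ 0.43987201 -0.33071266  1.17779923]
side [[477.86209092   0.         315.90451036]
 [  0.         477.86209092 201.53531536]
 [  0.           0.           1.        ]] [[ 0.90971619 -0.41499201  0.01407456]
 [-0.2187447  -0.50777675 -0.83325478]
 [ 0.35294081  0.75494663 -0.55271003]] [-0.52222006  0.23277071  0.86512693]
```

View pics/scene0.png

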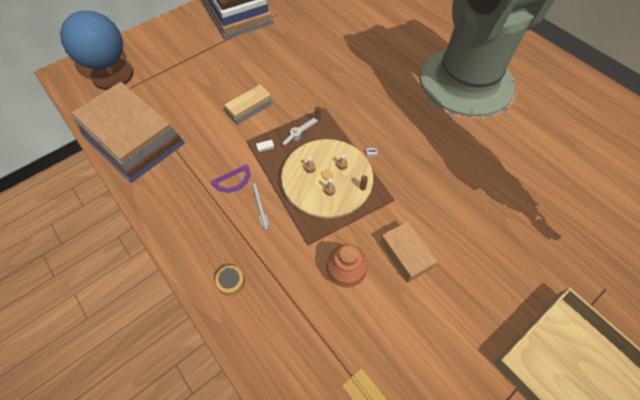

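View pics/side0.png

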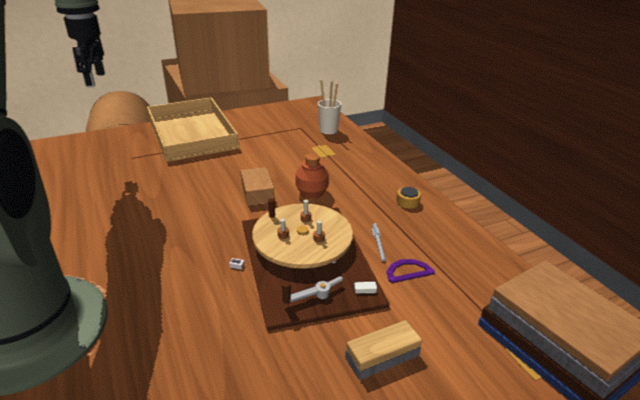

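The scene view shows the disc centred near (327,178), the peg top at about (364,179), the lever pivot near (296,132) and the knob near (319,110). In the side view the peg top is at about (271,201), the pivot near (322,289) and the knob near (286,289).

```bash
cat > h.py <<'E'
import numpy as np,cv2,pickle
def ray(f,uv):
    d=f['R'].T@np.linalg.inv(f['mtx'])@[*uv,1]; return -f['R'].T@f['t'],d
def onz(f,uv,z):
    c,d=ray(f,uv); return c+d*(z-c[2])/d[2]
def proj(f,X):
    p=f['mtx']@(f['R']@X+f['t']); return p[:2]/p[2]
def tri(fs,uvs):
    A=[];b=[]
    for f,u in zip(fs,uvs):
        c,d=ray(f,u); d/=np.linalg.norm(d); P=np.eye(3)-np.outer(d,d); A.append(P); b.append(P@c)
    return np.linalg.lstsq(np.vstack(A),np.hstack(b),rcond=None)[0]
E
python3 - <<'E'
from h import *
d=pickle.load(open('f0.pkl','rb'))
S,D=d['scene'],d['side']
for n,f,roi in(('scene',S,(230,90,410,250)),('side',D,(235,190,400,330))):
    x0,y0,x1,y1=roi; im=f['frame'][y0:y1,x0:x1]; 
    hsv=cv2.cvtColor(im,cv2.COLOR_BGR2HSV)
    m=cv2.inRange(hsv,(12,50,150),(30,170,255))
    cs,_=cv2.findContours(m,cv2.RETR_EXTERNAL,cv2.CHAIN_APPROX_NONE)
    c=max(cs,key=cv2.contourArea); h=cv2.convexHull(c)[:,0]+[x0,y0]
    P=np.array([onz(f,p,.046)[:2] for p in h.astype(float)])
    (cx,cy),r=cv2.minEnclosingCircle(P.astype(np.float32)); print(n,'disc',cx,cy,r)
    cv2.imwrite(f'pics/{n}_crop.png',cv2.resize(im,None,fx=3.5,fy=3.5,interpolation=cv2.INTER_CUBIC))
for nm,a,b,z in(('peg',(364,179),(271,201),.091),('knob',(319,110),(286,289),.07),('piv',(296,132),(322,289),.036)):
    print(nm,tri((S,D),(a,b)),onz(S,a,z),onz(D,b,z))
E
```

```text
scene disc 0.5566339492797852 -0.043706461787223816 0.32063519954681396
side disc 0.610076904296875 0.013706237077713013 0.1713322550058365
peg [0.50821425 0.09955601 0.08648255] [0.51122834 0.10112622 0.091     ] [0.50547128 0.09367745 0.091     ]
knob [ 0.4442468  -0.14515735  0.0582832 ] [ 0.44904368 -0.13621251  0.07      ] [ 0.44159344 -0.15782132  0.07      ]
piv [ 0.52015642 -0.14464699  0.02803229] [ 0.5234281  -0.13909087  0.036     ] [ 0.51681858 -0.15228468  0.036     ]
```

View pics/scene_crop.png

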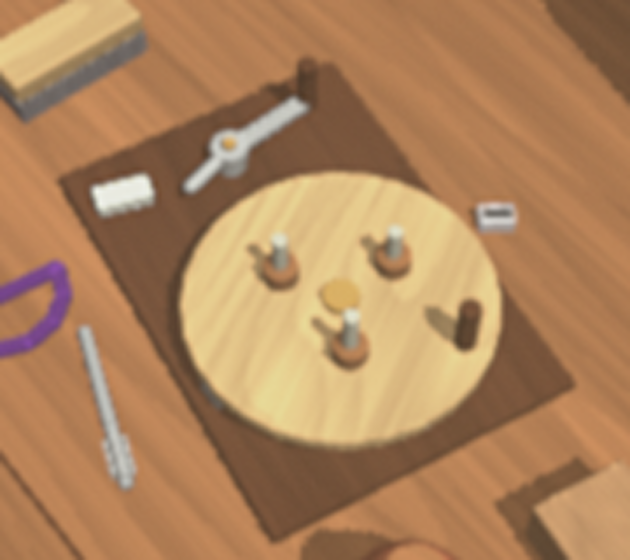

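View pics/side_crop.png

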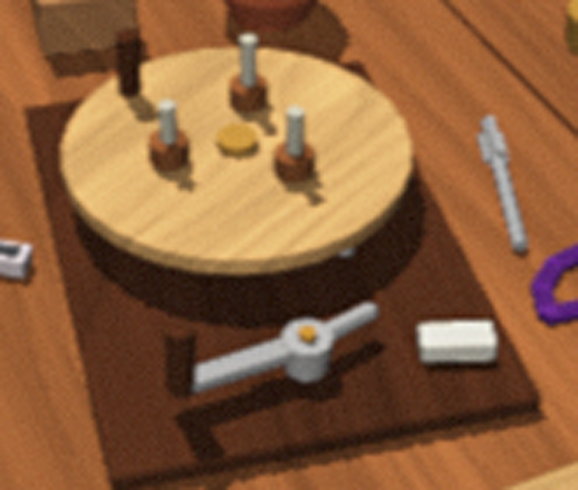

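The enlarged views give (crop pixels) scene: peg top (470,304), hub (341,293), knob top (308,63), pivot cap (229,145), plate corners (62,181), (335,65), (575,383), (275,541). Side: peg top (129,34), hub (237,138), knob top (181,337), pivot cap (308,333).

```bash
python3 - <<'E'
from h import *
d=pickle.load(open('f0.pkl','rb'))
S,D=d['scene'],d['side']
s=lambda u,v:(230+u/3.5,90+v/3.5); q=lambda u,v:(235+u/3.5,190+v/3.5)
for nm,a,b,z in(('peg',s(470,304),q(129,34),.091),('hub',s(341,293),q(237,138),.047),('knob',s(308,63),q(181,337),.07),('piv',s(229,145),q(308,333),.04),('shp',s(496,213),q(14,258),.01)):
    print(nm,tri((S,D),(a,b)),onz(S,a,z),onz(D,b,z))
C=np.array([onz(S,s(*p),.012)[:2] for p in((62,181),(335,65),(575,383),(275,541))]);print(C)
# stand frame corners: (120,-220),(-120,-220),(-120,120),(120,120)
M=np.array([(.12,-.22),(-.12,-.22),(-.12,.12),(.12,.12)])
A,B=M-M.mean(0),C-C.mean(0); th=np.arctan2((A[:,0]*B[:,1]-A[:,1]*B[:,0]).sum(),(A*B).sum())
R=np.array([[np.cos(th),-np.sin(th)],[np.sin(th),np.cos(th)]]);print(np.degrees(th),'origin',C.mean(0)-R@M.mean(0),'piv',C.mean(0)-R@M.mean(0)+R@[0,-.165])
E
```

```text
peg [0.50805048 0.09733393 0.09178392] [0.506876   0.09729446 0.091     ] [0.50901559 0.09782102 0.091     ]
hub [0.54932342 0.01854468 0.05077205] [0.54710529 0.01696148 0.047     ] [0.55180538 0.02274788 0.047     ]
knob [ 0.44572823 -0.1467071   0.06574478] [ 0.44675812 -0.1431393   0.07      ] [ 0.44535244 -0.15182887  0.07      ]
piv [ 0.52326702 -0.14236612  0.0349816 ] [ 0.52525419 -0.13881403  0.04      ] [ 0.5211851  -0.14729024  0.04      ]
shp [0.39857968 0.01498005 0.00841177] [0.39660796 0.01663336 0.01      ] [0.40035448 0.01093447 0.01      ]
[[ 0.63097248 -0.20935869]
 [ 0.39822441 -0.16919409]
 [ 0.45397333  0.15789344]
 [ 0.6869793   0.12013249]]
-9.605831627317901 origin [0.55088083 0.02416724] piv [ 0.52334743 -0.1385193 ]
```

```bash
cat > mv.py <<'E'
import sys,numpy as np
from workcell import bot
from scipy.spatial.transform import Rotation as Ro
def rel(x,y,z,yaw):
    s=bot.observe(); R=Ro.from_euler('xyz',s['tool_rot'])
    d=R.inv().apply(np.array([x,y,z])-s['position'])*100
    w=(R.inv()*Ro.from_euler('xyz',[np.pi,0,np.radians(yaw)])).as_rotvec(degrees=True)
    print('clock',s['clock'],'q7',s['qpos'][6],'F',s['force'].round(2),'-> shift',d.round(2),'rot',w.round(1))
def arc(s,r,n,step):
    for k in range(1,n+1):
        a=np.radians(step*k); print([0,round(100*(-s+s*np.cos(a)-r*np.sin(a)),2),round(100*(r-s*np.sin(a)-r*np.cos(a)),2),0,0,0,round(-step*k,2)])
if __name__=='__main__':
    a=list(map(float,sys.argv[1:])); rel(*a)
E
python3 - <<'E'
from mv import *; from h import *
d=pickle.load(open('f0.pkl','rb'));S=d['scene']
print('pot',onz(S,(348,268),.03),onz(S,(348,253),.109))
ax=np.array([.550,.021]); p=np.radians(118.6); r,s=.092,.033
P=ax+r*np.array([np.cos(p),np.sin(p)])-s*np.array([-np.sin(p),np.cos(p)]); print(P)
rel(*P,.16,28.6)
E
```

```text
pot [0.65919543 0.22195741 0.03      ] [0.66141575 0.21679239 0.109     ]
[0.53493379 0.11757127]
clock 0.1 q7 -0.11281500162699662 F [ 0.3  -0.15 -0.89] -> shift [-46.57 -33.64   7.12] rot [-0.00e+00  1.00e-01  1.32e+02]
```

Request:
servo_tool([
  [0,-4,-3,0,0,0,8],
  [0,-8,-6,0,0,0,16],
  [0,-12,-9,1,0,0,24],
  [0,-16,-12,1.5,0,0,32],
  [0,-20,-15,2,0,0,40],
  [0,-24,-18,2.5,0,0,48],
  [0,-28,-21,3,0,0,56],
  [0,-32,-24,3.5,0,0,64],
  [0,-36,-27,4,0,0,72],
  [0,-40,-30,5,0,0,80],
])

```text
clock: 1.1
position: [0.4842, 0.1751, 0.1821]
tool_rot: [3.141, -0.001, 1.402]
force: [1.2, 2.1, -0.6]
grip_width: -0.0002
finger_force: 0.0
```

```bash
python3 mv.py .535 .1176 .16 28.6
```

```text
clock 1.1 q7 -0.41470316723960016 F [ 1.24  2.15 -0.59] -> shift [-4.82  5.97  2.22] rot [ 0.  -0.  51.7]
```

Request:
servo_tool([
  [0,-0.8,1,0.4,0,0,8],
  [0,-1.6,2,0.8,0,0,16],
  [0,-2.4,3,1.2,0,0,24],
  [0,-3.2,4,1.6,0,0,32],
  [0,-4,5,2,0,0,40],
  [0,-4.8,5.9,2.2,0,0,48],
  [0,-4.8,5.9,2.2,0,0,51.7],
  [0,-4.8,5.9,2.2,0,0,51.7],
  [0,-4.8,5.9,2.2,0,0,51.7],
])

```text
clock: 2.0
position: [0.5334, 0.1201, 0.1598]
tool_rot: [-3.142, 0.0, 0.508]
force: [-0.5, -0.4, 0.1]
grip_width: -0.0003
finger_force: 0.0
```

```bash
python3 mv.py .535 .1176 .06 28.6; python3 - <<'E'
from workcell import bot
import cv2,pickle,numpy as np
from scipy.spatial.transform import Rotation as Ro
s=bot.observe(); f=bot.grab_frame('wrist'); T=f['T_tool_cam']
R=Ro.from_euler('xyz',s['tool_rot']).as_matrix()
Rc=R@T[:3,:3]; tc=R@T[:3,3]+s['position']
f['R']=Rc.T; f['t']=-Rc.T@tc; pickle.dump(f,open('w1.pkl','wb')); cv2.imwrite('pics/w1.png',f['frame'])
from h import proj
for n,X in(('peg',(.508,.0973,.091)),('hub',(.55,.021,.047)),('tcp',s['position'])): print(n,proj(f,np.array(X)))
E
```

```text
clock 2.0 q7 -0.9886577534013121 F [-0.48 -0.4   0.08] -> shift [0.02 0.3  9.98] rot [-0.   0.   0.5]
peg [330.96721736 254.59649484]
hub [424.34343936 234.05340873]
tcp [321.28667112 253.7144037 ]
```

View pics/w1.png

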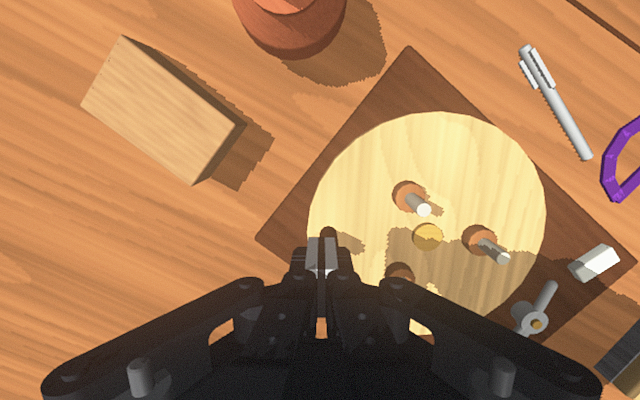

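The wrist view shows the hub at about (427,237), close to the prediction of (424,234). The peg is partly hidden behind the fingertips near (328,235), so I'll check that geometry.

```bash
python3 - <<'E'
from h import *
f=pickle.load(open('w1.pkl','rb')); print(f['T_tool_cam'])
for z in(.046,.07,.091): print(proj(f,np.array((.508,.0973,z))))
print(onz(f,(427,237),.047), 'brown tip',onz(f,(328,228),.091),onz(f,(328,236),.091))
cs=f['frame'][205:305,270:390]; cv2.imwrite('pics/w1c.png',cv2.resize(cs,None,fx=5,fy=5))
E
```

```text
[[ 2.05342963e-04 -9.63943256e-01 -2.66107792e-01  6.71435764e-02]
 [ 9.99999944e-01  1.28001446e-04  3.07983546e-04 -2.12564293e-04]
 [-2.62816481e-04 -2.66107840e-01  9.63943229e-01 -1.42088118e-01]
 [ 0.00000000e+00  0.00000000e+00  0.00000000e+00  1.00000000e+00]]
[329.37179842 233.22782326]
[330.15386796 243.70268143]
[330.96721736 254.59649484]
[0.54878703 0.0172196  0.047     ] brown tip [0.52594104 0.11007683 0.091     ] [0.52031092 0.10689526 0.091     ]
```

View pics/w1c.png

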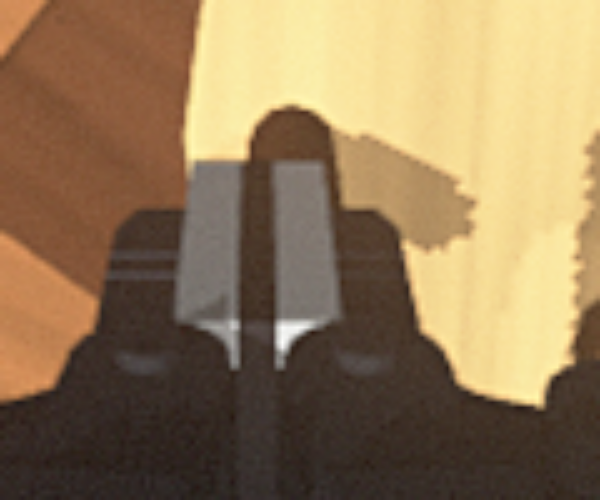

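The peg's rear edge is at (328,226), which agrees with the prediction. It lies about 8 mm along tool y from the TCP, so I'll correct that and descend behind it.

Request:
servo_tool([
  [0,0,0.75,1.5,0,0,0.5],
  [0,0,0.75,4,0,0,0.5],
  [0,0,0.75,6.5,0,0,0.5],
  [0,0,0.75,9,0,0,0.5],
  [0,0,0.75,10,0,0,0.5],
  [0,0,0.75,10,0,0,0.5],
  [0,0,0.75,10,0,0,0.5],
])

```text
clock: 2.75
position: [0.5376, 0.113, 0.0605]
tool_rot: [3.141, -0.0, 0.496]
force: [-0.7, 0.1, 0.5]
grip_width: 0.0001
finger_force: 0.0
```

```bash
python3 -c "
from mv import *
rel(.537,.113,.06,28.6)
arc(.019,.088,10,.8)
arc(.019,.088,10,.4)
"
```

```text
clock 2.75 q7 -0.8917936913530647 F [-0.67  0.07  0.47] -> shift [-0.05 -0.03  0.05] rot [ 0.  -0.  -0.2]
[0, np.float64(-0.12), np.float64(-0.03), 0, 0, 0, -0.8]
[0, np.float64(-0.25), np.float64(-0.05), 0, 0, 0, -1.6]
[0, np.float64(-0.37), np.float64(-0.07), 0, 0, 0, -2.4]
[0, np.float64(-0.49), np.float64(-0.09), 0, 0, 0, -3.2]
[0, np.float64(-0.62), np.float64(-0.11), 0, 0, 0, -4.0]
[0, np.float64(-0.74), np.float64(-0.13), 0, 0, 0, -4.8]
[0, np.float64(-0.87), np.float64(-0.14), 0, 0, 0, -5.6]
[0, np.float64(-0.99), np.float64(-0.16), 0, 0, 0, -6.4]
[0, np.float64(-1.12), np.float64(-0.17), 0, 0, 0, -7.2]
[0, np.float64(-1.24), np.float64(-0.18), 0, 0, 0, -8.0]
[0, np.float64(-0.06), np.float64(-0.01), 0, 0, 0, -0.4]
[0, np.float64(-0.12), np.float64(-0.03), 0, 0, 0, -0.8]
[0, np.float64(-0.18), np.float64(-0.04), 0, 0, 0, -1.2]
[0, np.float64(-0.25), np.float64(-0.05), 0, 0, 0, -1.6]
[0, np.float64(-0.31), np.float64(-0.06), 0, 0, 0, -2.0]
[0, np.float64(-0.37), np.float64(-0.07), 0, 0, 0, -2.4]
[0, np.float64(-0.43), np.float64(-0.08), 0, 0, 0, -2.8]
[0, np.float64(-0.49), np.float64(-0.09), 0, 0, 0, -3.2]
[0, np.float64(-0.56), np.float64(-0.1), 0, 0, 0, -3.6]
[0, np.float64(-0.62), np.float64(-0.11), 0, 0, 0, -4.0]
```

Request:
servo_tool([
  [0,-0.1,0,0,0,0,0],
  [0,-0.2,0,0,0,0,0],
  [0,-0.35,0,0,0,0,0],
  [0,-0.5,0,0,0,0,0],
  [0,-0.65,0,0,0,0,0],
  [0,-0.8,0,0,0,0,0],
  [0,-0.95,0,0,0,0,0],
  [0,-1.1,0,0,0,0,0],
  [0,-1.2,0,0,0,0,0],
  [0,-1.3,0,0,0,0,0],
])

```text
clock: 3.75
position: [0.5258, 0.1071, 0.06]
tool_rot: [3.142, -0.0, 0.496]
force: [0.0, -0.3, -1.3]
grip_width: 0.0001
finger_force: 0.0
```

Request:
servo_tool([
  [0,-0.1,0,0,0,0,0],
  [0,-0.2,0,0,0,0,0],
  [0,-0.3,0,0,0,0,0],
  [0,-0.4,0,0,0,0,0],
  [0,-0.5,0,0,0,0,0],
])

```text
clock: 4.25
position: [0.5214, 0.105, 0.06]
tool_rot: [-3.141, -0.0, 0.497]
force: [1.5, 2.2, -0.9]
grip_width: -0.0001
finger_force: 1.3
```

Request:
servo_tool([
  [0,-0.12,-0.02,0,0,0,-0.8],
  [0,-0.25,-0.04,0,0,0,-1.6],
  [0,-0.37,-0.06,0,0,0,-2.4],
  [0,-0.49,-0.08,0,0,0,-3.2],
  [0,-0.62,-0.09,0,0,0,-4],
  [0,-0.74,-0.1,0,0,0,-4.8],
  [0,-0.87,-0.11,0,0,0,-5.6],
  [0,-0.99,-0.12,0,0,0,-6.4],
  [0,-1.12,-0.13,0,0,0,-7.2],
  [0,-1.24,-0.14,0,0,0,-8],
])

```text
clock: 5.25
position: [0.5098, 0.0999, 0.06]
tool_rot: [3.141, -0.0, 0.637]
force: [2.1, 2.6, 0.2]
grip_width: -0.0002
finger_force: 1.4
```

Request:
servo_tool([
  [0,-0.12,-0.02,0,0,0,-0.8],
  [0,-0.25,-0.04,0,0,0,-1.6],
  [0,-0.37,-0.06,0,0,0,-2.4],
  [0,-0.49,-0.08,0,0,0,-3.2],
  [0,-0.62,-0.09,0,0,0,-4],
  [0,-0.74,-0.1,0,0,0,-4.8],
  [0,-0.87,-0.11,0,0,0,-5.6],
  [0,-0.99,-0.12,0,0,0,-6.4],
  [0,-1.12,-0.13,0,0,0,-7.2],
  [0,-1.24,-0.14,0,0,0,-8],
])

```text
clock: 6.25
position: [0.499, 0.0937, 0.06]
tool_rot: [3.142, 0.0, 0.777]
force: [2.4, 0.6, 0.2]
grip_width: -0.0001
finger_force: 1.2
```

Request:
servo_tool([
  [0,-0.12,-0.02,0,0,0,-0.8],
  [0,-0.25,-0.04,0,0,0,-1.6],
  [0,-0.37,-0.06,0,0,0,-2.4],
  [0,-0.49,-0.08,0,0,0,-3.2],
  [0,-0.62,-0.09,0,0,0,-4],
  [0,-0.74,-0.1,0,0,0,-4.8],
  [0,-0.87,-0.11,0,0,0,-5.6],
  [0,-0.99,-0.12,0,0,0,-6.4],
  [0,-1.12,-0.13,0,0,0,-7.2],
  [0,-1.24,-0.14,0,0,0,-8],
])

```text
clock: 7.25
position: [0.4891, 0.0861, 0.06]
tool_rot: [3.142, 0.0, 0.916]
force: [2.3, 0.7, -0.5]
grip_width: -0.0002
finger_force: 1.2
```

Request:
servo_tool([
  [0,-0.06,-0.01,0,0,0,-0.4],
  [0,-0.12,-0.02,0,0,0,-0.8],
  [0,-0.18,-0.03,0,0,0,-1.2],
  [0,-0.25,-0.04,0,0,0,-1.6],
  [0,-0.31,-0.05,0,0,0,-2],
  [0,-0.37,-0.06,0,0,0,-2.4],
  [0,-0.43,-0.07,0,0,0,-2.8],
  [0,-0.49,-0.08,0,0,0,-3.2],
  [0,-0.56,-0.08,0,0,0,-3.6],
  [0,-0.62,-0.09,0,0,0,-4],
])

```text
clock: 8.25
position: [0.4846, 0.0818, 0.06]
tool_rot: [-3.142, 0.0, 0.986]
force: [2.4, 1.2, 0.6]
grip_width: -0.0
finger_force: 1.2
```

Request:
servo_tool([
  [0,-0.06,-0.01,0,0,0,-0.4],
  [0,-0.12,-0.02,0,0,0,-0.8],
  [0,-0.18,-0.03,0,0,0,-1.2],
  [0,-0.25,-0.04,0,0,0,-1.6],
  [0,-0.31,-0.05,0,0,0,-2],
  [0,-0.37,-0.06,0,0,0,-2.4],
  [0,-0.43,-0.07,0,0,0,-2.8],
  [0,-0.49,-0.08,0,0,0,-3.2],
  [0,-0.56,-0.08,0,0,0,-3.6],
  [0,-0.62,-0.09,0,0,0,-4],
])

```text
clock: 9.25
position: [0.4805, 0.0771, 0.06]
tool_rot: [-3.142, 0.0, 1.055]
force: [2.4, 1.6, 0.8]
grip_width: -0.0001
finger_force: 1.2
```

Request:
servo_tool([
  [0,-0.06,-0.01,0,0,0,-0.4],
  [0,-0.12,-0.02,0,0,0,-0.8],
  [0,-0.18,-0.03,0,0,0,-1.2],
  [0,-0.25,-0.04,0,0,0,-1.6],
  [0,-0.31,-0.05,0,0,0,-2],
  [0,-0.37,-0.06,0,0,0,-2.4],
  [0,-0.43,-0.07,0,0,0,-2.8],
  [0,-0.49,-0.08,0,0,0,-3.2],
])

```text
clock: 10.05
position: [0.4774, 0.0732, 0.06]
tool_rot: [3.142, 0.0, 1.111]
force: [1.5, 2.1, 1.0]
grip_width: -0.0
finger_force: 1.3
```

Request:
servo_tool([
  [0,-0.06,-0.01,0,0,0,-0.4],
  [0,-0.12,-0.02,0,0,0,-0.8],
  [0,-0.18,-0.03,0,0,0,-1.2],
  [0,-0.25,-0.04,0,0,0,-1.6],
  [0,-0.31,-0.05,0,0,0,-2],
  [0,-0.37,-0.06,0,0,0,-2.4],
])

```text
clock: 10.65
position: [0.4752, 0.0702, 0.06]
tool_rot: [-3.142, 0.0, 1.153]
force: [1.5, 2.8, -0.1]
grip_width: 0.0004
finger_force: 1.2
```

Request:
servo_tool([
  [0,-0.06,-0.01,0,0,0,-0.4],
  [0,-0.12,-0.02,0,0,0,-0.8],
  [0,-0.18,-0.03,0,0,0,-1.2],
  [0,-0.25,-0.04,0,0,0,-1.6],
  [0,-0.31,-0.05,0,0,0,-2],
  [0,-0.37,-0.06,0,0,0,-2.4],
])

```text
clock: 11.25
position: [0.4732, 0.0671, 0.06]
tool_rot: [-3.142, 0.0, 1.195]
force: [0.7, 2.8, 1.0]
grip_width: 0.0005
finger_force: 1.3
```

Request:
servo_tool([
  [0,-0.06,-0.01,0,0,0,-0.4],
  [0,-0.12,-0.02,0,0,0,-0.8],
  [0,-0.18,-0.03,0,0,0,-1.2],
  [0,-0.25,-0.04,0,0,0,-1.6],
  [0,-0.31,-0.05,0,0,0,-2],
  [0,-0.37,-0.06,0,0,0,-2.4],
])

```text
clock: 11.85
position: [0.4712, 0.0638, 0.06]
tool_rot: [-3.142, 0.0, 1.237]
force: [0.5, 3.1, -0.4]
grip_width: 0.0002
finger_force: 1.4
```

Request:
servo_tool([
  [0,-0.06,-0.01,0,0,0,-0.4],
  [0,-0.12,-0.02,0,0,0,-0.8],
  [0,-0.18,-0.03,0,0,0,-1.2],
  [0,-0.25,-0.04,0,0,0,-1.6],
  [0,-0.31,-0.05,0,0,0,-2],
  [0,-0.37,-0.06,0,0,0,-2.4],
])

```text
clock: 12.45
position: [0.4695, 0.0606, 0.06]
tool_rot: [3.142, -0.0, 1.279]
force: [0.3, 4.3, 0.0]
grip_width: 0.0001
finger_force: 2.2
```

Request:
servo_tool([
  [0,-0.06,-0.01,0,0,0,-0.4],
  [0,-0.12,-0.02,0,0,0,-0.8],
  [0,-0.18,-0.03,0,0,0,-1.2],
  [0,-0.25,-0.04,0,0,0,-1.6],
])

```text
clock: 12.85
position: [0.4687, 0.0592, 0.06]
tool_rot: [3.141, -0.001, 1.308]
force: [1.3, 9.3, -0.8]
grip_width: -0.0001
finger_force: 4.5
```

Request:
servo_tool([
  [0,-0.03,0,0,0,0,-0.2],
  [0,-0.06,-0.01,0,0,0,-0.4],
  [0,-0.06,-0.01,0,0,0,-0.4],
])

```text
clock: 13.15
position: [0.4683, 0.0584, 0.06]
tool_rot: [3.142, -0.001, 1.314]
force: [-0.1, 7.3, 0.7]
grip_width: 0.0001
finger_force: 3.5
```

Request:
servo_tool([
  [0,-0.04,0,0,0,0,-0.2],
  [0,-0.08,-0.01,0,0,0,-0.5],
  [0,-0.12,-0.02,0,0,0,-0.8],
  [0,-0.12,-0.02,0,0,0,-0.8],
])

```text
clock: 13.55
position: [0.4676, 0.057, 0.06]
tool_rot: [-3.141, -0.0, 1.328]
force: [0.3, 6.0, 0.6]
grip_width: 0.0001
finger_force: 2.5
```

Request:
servo_tool([
  [0,-0.04,0,0,0,0,-0.2],
  [0,-0.08,-0.01,0,0,0,-0.5],
  [0,-0.12,-0.02,0,0,0,-0.8],
  [0,-0.12,-0.02,0,0,0,-0.8],
])

```text
clock: 13.95
position: [0.4671, 0.0557, 0.06]
tool_rot: [-3.141, -0.0, 1.342]
force: [-1.0, 4.4, 0.3]
grip_width: -0.0001
finger_force: 2.0
```

Request:
servo_tool([
  [0,-0.04,0,0,0,0,-0.2],
  [0,-0.08,-0.01,0,0,0,-0.5],
  [0,-0.12,-0.02,0,0,0,-0.8],
  [0,-0.16,-0.03,0,0,0,-1.1],
  [0,-0.16,-0.03,0,0,0,-1.1],
])

```text
clock: 14.45
position: [0.4664, 0.0538, 0.06]
tool_rot: [-3.142, 0.0, 1.36]
force: [-1.2, 1.9, 0.3]
grip_width: -0.0
finger_force: 0.9
```

Request:
servo_tool([
  [0,-0.04,0,0,0,0,-0.2],
  [0,-0.08,-0.01,0,0,0,-0.5],
  [0,-0.12,-0.02,0,0,0,-0.8],
  [0,-0.16,-0.03,0,0,0,-1.1],
  [0,-0.16,-0.03,0,0,0,-1.1],
])

```text
clock: 14.95
position: [0.4659, 0.0523, 0.06]
tool_rot: [3.141, 0.0, 1.38]
force: [-0.4, -0.4, -1.0]
grip_width: -0.0004
finger_force: 0.1
```

Force has dropped to zero: it snapped. Now I'll close the gap slowly.

Request:
servo_tool([
  [0,-0.05,0,0,0,0,-0.3],
  [0,-0.1,-0.01,0,0,0,-0.6],
  [0,-0.15,-0.02,0,0,0,-0.9],
  [0,-0.2,-0.03,0,0,0,-1.3],
  [0,-0.25,-0.04,0,0,0,-1.6],
  [0,-0.25,-0.04,0,0,0,-1.6],
])

```text
clock: 15.55
position: [0.465, 0.05, 0.06]
tool_rot: [3.142, 0.0, 1.408]
force: [0.2, -0.7, -0.3]
grip_width: 0.0
finger_force: 0.0
```

Request:
servo_tool([
  [0,-0.04,0,0,0,0,-0.2],
  [0,-0.08,-0.01,0,0,0,-0.5],
  [0,-0.12,-0.02,0,0,0,-0.8],
  [0,-0.16,-0.03,0,0,0,-1],
  [0,-0.16,-0.03,0,0,0,-1],
])

```text
clock: 16.05
position: [0.4644, 0.0485, 0.06]
tool_rot: [3.142, 0.0, 1.425]
force: [0.1, -0.1, 0.0]
grip_width: -0.0003
finger_force: 0.0
```

Request:
servo_tool([
  [0,-0.03,0,0,0,0,-0.2],
  [0,-0.06,-0.01,0,0,0,-0.4],
  [0,-0.09,-0.01,0,0,0,-0.6],
  [0,-0.12,-0.02,0,0,0,-0.8],
  [0,-0.12,-0.02,0,0,0,-0.8],
])

```text
clock: 16.55
position: [0.4641, 0.0474, 0.06]
tool_rot: [3.142, 0.0, 1.439]
force: [0.1, -0.8, -0.8]
grip_width: 0.0003
finger_force: 0.0
```

Request:
servo_tool([
  [0,-0.03,0,0,0,0,-0.2],
  [0,-0.06,-0.01,0,0,0,-0.4],
  [0,-0.09,-0.01,0,0,0,-0.6],
  [0,-0.12,-0.02,0,0,0,-0.8],
  [0,-0.12,-0.02,0,0,0,-0.8],
])

```text
clock: 17.05
position: [0.4637, 0.0462, 0.06]
tool_rot: [-3.142, 0.0, 1.453]
force: [1.2, 0.6, 0.4]
grip_width: 0.0001
finger_force: 0.2
```

Request:
servo_tool([
  [0,-0.03,0,0,0,0,-0.2],
  [0,-0.06,-0.01,0,0,0,-0.4],
  [0,-0.06,-0.01,0,0,0,-0.4],
])

```text
clock: 17.35
position: [0.4636, 0.0457, 0.06]
tool_rot: [3.142, 0.0, 1.46]
force: [0.9, 0.6, 0.3]
grip_width: -0.0002
finger_force: 0.2
```

Request:
servo_tool([
  [0,-0.03,0,0,0,0,-0.2],
  [0,-0.06,-0.01,0,0,0,-0.4],
  [0,-0.06,-0.01,0,0,0,-0.4],
])

```text
clock: 17.65
position: [0.4634, 0.0451, 0.06]
tool_rot: [-3.142, 0.0, 1.467]
force: [-0.6, 0.4, 0.0]
grip_width: -0.0
finger_force: 0.2
```

Request:
servo_tool([
  [0,-0.03,0,0,0,0,-0.2],
  [0,-0.06,-0.01,0,0,0,-0.4],
  [0,-0.06,-0.01,0,0,0,-0.4],
])

```text
clock: 17.95
position: [0.4633, 0.0447, 0.06]
tool_rot: [3.142, -0.0, 1.474]
force: [-0.6, 2.5, 0.0]
grip_width: -0.0002
finger_force: 1.6
```

Request:
servo_tool([
  [0,-0.03,0,0,0,0,-0.2],
  [0,-0.06,-0.01,0,0,0,-0.4],
  [0,-0.06,-0.01,0,0,0,-0.4],
])

```text
clock: 18.25
position: [0.4631, 0.0445, 0.06]
tool_rot: [3.141, -0.0, 1.482]
force: [-0.0, 6.6, 0.4]
grip_width: -0.0001
finger_force: 3.1
```

Request:
servo_tool([
  [0,-0.03,0,0,0,0,-0.2],
  [0,-0.06,-0.01,0,0,0,-0.4],
  [0,-0.06,-0.01,0,0,0,-0.4],
])

```text
clock: 18.55
position: [0.4631, 0.0442, 0.06]
tool_rot: [3.141, -0.001, 1.489]
force: [-0.2, 8.6, -1.3]
grip_width: 0.0003
finger_force: 4.5
```

Request:
servo_tool([
  [0,-0.03,0,0,0,0,-0.2],
  [0,-0.06,-0.01,0,0,0,-0.4],
  [0,-0.06,-0.01,0,0,0,-0.4],
  [0,-0.06,-0.01,0,0,0,-0.4],
])

```text
clock: 18.95
position: [0.4629, 0.044, 0.06]
tool_rot: [3.141, -0.001, 1.496]
force: [0.1, 12.2, -1.8]
grip_width: -0.0
finger_force: 6.0
```

Request:
servo_tool([
  [0,-0.02,0,0,0,0,0],
  [0,-0.03,0,0,0,0,0],
  [0,-0.03,0,0,0,0,0],
  [0,-0.03,0,0,0,0,0],
])

```text
clock: 19.35
position: [0.4629, 0.044, 0.06]
tool_rot: [3.141, -0.001, 1.496]
force: [-0.2, 14.3, -0.4]
grip_width: 0.0002
finger_force: 6.8
```

Firm against the stop at about 14 N. Next I'll back off along tool +x gently and rise.

Request:
servo_tool([
  [0,0.1,0,0,0,0,0],
  [0,0.3,0,0,0,0,0],
  [0,0.6,0,0,0,0,0],
  [0,1.2,0,0,0,0,0],
  [0,1.8,0,-0.5,0,0,0],
  [0,1.8,0,-2.5,0,0,0],
  [0,1.8,0,-5,0,0,0],
  [0,1.8,0,-8,0,0,0],
  [0,1.8,0,-9,0,0,0],
  [0,1.8,0,-9,0,0,0],
])

```text
clock: 20.35
position: [0.4648, 0.061, 0.1512]
tool_rot: [3.139, -0.001, 1.495]
force: [-0.3, 0.6, -0.1]
grip_width: 0.0001
finger_force: 0.0
```

```bash
python3 - <<'E'
from workcell import bot
from h import *
d={n:bot.grab_frame(n) for n in('scene','side')}
a=d['scene']['frame'][90:250,230:410]; b=d['side']['frame'][190:330,235:400]
z=lambda i:cv2.resize(i,(400,360),interpolation=cv2.INTER_CUBIC)
cv2.imwrite('pics/after.png',np.hstack([z(a),z(b)]))
from mv import rel
# knob (.4457,-.146) pivot (.523,-.142); finger 33mm behind (+y), yaw 90.4+...
rel(.446,-.114,.15,90)
for n in d: print(n,proj(d[n],np.array([.4625,.0285,.091])))
E
```

```text
clock 20.45 q7 -0.1640263816522919 F [-0.53 -0.05  0.12] -> shift [-17.55  -0.46  -0.05] rot [-0.   0.  -4.3]
scene [358.56123277 147.77186191]
side [262.35064071 221.28093731]
```

View pics/after.png

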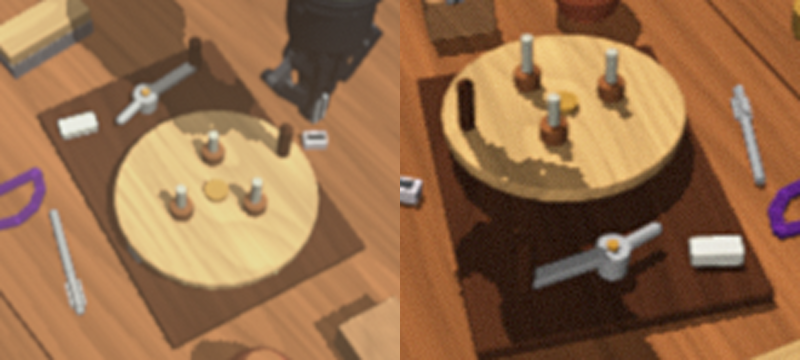

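The views show the peg at its predicted place, (359,147) in the scene frame, with the chalks upright and the clamp still open. On to the lever knob.

Request:
servo_tool([
  [0,-3,0,0,0,0,-2],
  [0,-7,-0.2,0,0,0,-4],
  [0,-11,-0.4,0,0,0,-6.3],
  [0,-15,-0.4,0,0,0,-6.3],
  [0,-17.5,-0.4,0,0,0,-6.3],
  [0,-17.5,-0.4,0,0,0,-6.3],
  [0,-17.5,-0.4,2,0,0,-6.3],
  [0,-17.5,-0.4,2,0,0,-6.3],
])

```text
clock: 21.25
position: [0.4455, -0.113, 0.1278]
tool_rot: [-3.138, -0.001, 1.605]
force: [0.3, 0.6, 0.5]
grip_width: -0.0002
finger_force: 0.0
```

```bash
python3 - <<'E'
from workcell import bot
from h import *
from scipy.spatial.transform import Rotation as Ro
from mv import rel,arc
s=bot.observe(); f=bot.grab_frame('wrist'); T=f['T_tool_cam']
R=Ro.from_euler('xyz',s['tool_rot']).as_matrix()
Rc=R@T[:3,:3]; tc=R@T[:3,3]+s['position']; f['R']=Rc.T; f['t']=-Rc.T@tc
pickle.dump(f,open('w2.pkl','wb'))
cv2.imwrite('pics/w2.png',f['frame'])
for n,X in(('knobtop',(.447,-.146,.07)),('knobbase',(.447,-.146,.034)),('piv',(.523,-.142,.04)),('tcp',s['position'])): print(n,proj(f,np.array(X)))
rel(.447,-.114,.048,92)
arc(.016,.075,10,.8)
E
```

```text
knobtop [321.94509123 261.19086445]
knobbase [322.02689841 241.95368161]
piv [413.36917005 243.44135398]
tcp [321.14559042 254.04051168]
clock 21.3 q7 0.3263502541191727 F [-0.37  0.46  0.35] -> shift [-0.1   0.13  8.08] rot [-0.2 -0.  -0. ]
[0, np.float64(-0.1), np.float64(-0.02), 0, 0, 0, -0.8]
[0, np.float64(-0.21), np.float64(-0.04), 0, 0, 0, -1.6]
[0, np.float64(-0.32), np.float64(-0.06), 0, 0, 0, -2.4]
[0, np.float64(-0.42), np.float64(-0.08), 0, 0, 0, -3.2]
[0, np.float64(-0.53), np.float64(-0.09), 0, 0, 0, -4.0]
[0, np.float64(-0.63), np.float64(-0.11), 0, 0, 0, -4.8]
[0, np.float64(-0.74), np.float64(-0.12), 0, 0, 0, -5.6]
[0, np.float64(-0.85), np.float64(-0.13), 0, 0, 0, -6.4]
[0, np.float64(-0.95), np.float64(-0.14), 0, 0, 0, -7.2]
[0, np.float64(-1.06), np.float64(-0.15), 0, 0, 0, -8.0]
```

View pics/w2.png

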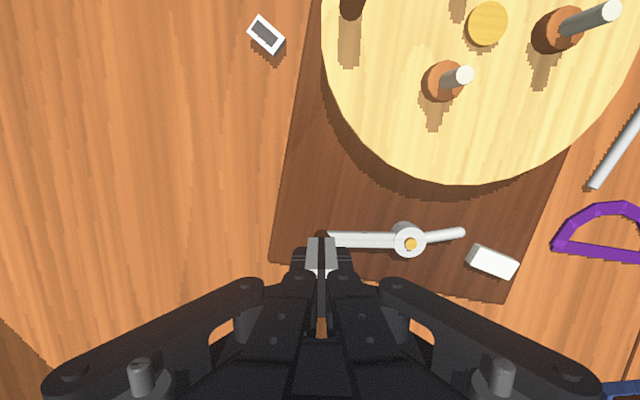

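The pivot cap is at (411,243) against a predicted (413,243), with the knob hidden just behind the tips near (322,240). I'll descend and approach.

Request:
servo_tool([
  [0,0,0.1,2,0,0,0],
  [0,0,0.1,5,0,0,0],
  [0,0,0.1,7.5,0,0,0],
  [0,0,0.1,8,0,0,0],
  [0,-0.1,0.1,8,0,0,0],
  [0,-0.25,0.1,8,0,0,0],
  [0,-0.4,0.1,8,0,0,0],
  [0,-0.6,0.1,8,0,0,0],
  [0,-0.8,0.1,8,0,0,0],
  [0,-0.9,0.1,8,0,0,0],
])

```text
clock: 22.3
position: [0.4483, -0.123, 0.0502]
tool_rot: [3.141, 0.0, 1.604]
force: [0.0, -0.4, -0.3]
grip_width: -0.0001
finger_force: 0.0
```

Request:
servo_tool([
  [0,-0.1,0,0,0,0,0],
  [0,-0.2,0,0,0,0,0],
  [0,-0.3,0,0,0,0,0],
  [0,-0.4,0,0,0,0,0],
  [0,-0.5,0,0,0,0,0],
])

```text
clock: 22.8
position: [0.4481, -0.1273, 0.0499]
tool_rot: [-3.141, -0.001, 1.605]
force: [-0.8, 4.4, 1.6]
grip_width: -0.0002
finger_force: 2.4
```

Request:
servo_tool([
  [0,-0.1,-0.02,0,0,0,-0.8],
  [0,-0.21,-0.04,0,0,0,-1.6],
  [0,-0.32,-0.06,0,0,0,-2.4],
  [0,-0.42,-0.08,0,0,0,-3.2],
  [0,-0.53,-0.09,0,0,0,-4],
  [0,-0.63,-0.11,0,0,0,-4.8],
  [0,-0.74,-0.12,0,0,0,-5.6],
  [0,-0.85,-0.13,0,0,0,-6.4],
  [0,-0.95,-0.14,0,0,0,-7.2],
  [0,-1.06,-0.15,0,0,0,-8],
])

```text
clock: 23.8
position: [0.4466, -0.1384, 0.0499]
tool_rot: [-3.141, -0.0, 1.746]
force: [-2.4, 4.4, 1.9]
grip_width: -0.0003
finger_force: 2.4
```

Request:
servo_tool([
  [0,-0.1,-0.02,0,0,0,-0.8],
  [0,-0.21,-0.04,0,0,0,-1.6],
  [0,-0.32,-0.06,0,0,0,-2.4],
  [0,-0.42,-0.08,0,0,0,-3.2],
  [0,-0.53,-0.09,0,0,0,-4],
  [0,-0.63,-0.11,0,0,0,-4.8],
  [0,-0.74,-0.12,0,0,0,-5.6],
  [0,-0.85,-0.13,0,0,0,-6.4],
  [0,-0.95,-0.14,0,0,0,-7.2],
  [0,-1.06,-0.15,0,0,0,-8],
])

```text
clock: 24.8
position: [0.4468, -0.1491, 0.0498]
tool_rot: [-3.14, -0.001, 1.885]
force: [-3.2, 4.3, 2.6]
grip_width: -0.0003
finger_force: 2.4
```

Request:
servo_tool([
  [0,-0.1,-0.02,0,0,0,-0.8],
  [0,-0.21,-0.04,0,0,0,-1.6],
  [0,-0.32,-0.06,0,0,0,-2.4],
  [0,-0.42,-0.08,0,0,0,-3.2],
  [0,-0.53,-0.09,0,0,0,-4],
  [0,-0.63,-0.11,0,0,0,-4.8],
  [0,-0.74,-0.12,0,0,0,-5.6],
  [0,-0.85,-0.13,0,0,0,-6.4],
  [0,-0.95,-0.14,0,0,0,-7.2],
  [0,-1.06,-0.15,0,0,0,-8],
])

```text
clock: 25.8
position: [0.4485, -0.1597, 0.0498]
tool_rot: [-3.14, -0.001, 2.025]
force: [-4.7, 2.2, 2.1]
grip_width: -0.0002
finger_force: 2.4
```

Request:
servo_tool([
  [0,-0.1,-0.02,0,0,0,-0.8],
  [0,-0.21,-0.04,0,0,0,-1.6],
  [0,-0.32,-0.06,0,0,0,-2.4],
  [0,-0.42,-0.08,0,0,0,-3.2],
  [0,-0.53,-0.09,0,0,0,-4],
  [0,-0.63,-0.11,0,0,0,-4.8],
  [0,-0.74,-0.12,0,0,0,-5.6],
  [0,-0.85,-0.13,0,0,0,-6.4],
  [0,-0.95,-0.14,0,0,0,-7.2],
  [0,-1.06,-0.15,0,0,0,-8],
])

```text
clock: 26.8
position: [0.4517, -0.17, 0.0498]
tool_rot: [-3.14, -0.001, 2.164]
force: [-5.2, 2.6, 2.6]
grip_width: 0.0002
finger_force: 2.4
```

Request:
servo_tool([
  [0,-0.1,-0.02,0,0,0,-0.8],
  [0,-0.21,-0.04,0,0,0,-1.6],
  [0,-0.32,-0.06,0,0,0,-2.4],
  [0,-0.42,-0.08,0,0,0,-3.2],
  [0,-0.53,-0.09,0,0,0,-4],
  [0,-0.63,-0.11,0,0,0,-4.8],
  [0,-0.74,-0.12,0,0,0,-5.6],
  [0,-0.85,-0.13,0,0,0,-6.4],
  [0,-0.95,-0.14,0,0,0,-7.2],
  [0,-1.06,-0.15,0,0,0,-8],
])

```text
clock: 27.8
position: [0.4563, -0.1798, 0.0498]
tool_rot: [-3.14, -0.001, 2.304]
force: [-5.2, 2.0, 2.4]
grip_width: 0.0
finger_force: 2.4
```

Request:
servo_tool([
  [0,-0.1,-0.02,0,0,0,-0.8],
  [0,-0.21,-0.04,0,0,0,-1.6],
  [0,-0.32,-0.06,0,0,0,-2.4],
  [0,-0.42,-0.08,0,0,0,-3.2],
  [0,-0.53,-0.09,0,0,0,-4],
  [0,-0.63,-0.11,0,0,0,-4.8],
  [0,-0.74,-0.12,0,0,0,-5.6],
  [0,-0.85,-0.13,0,0,0,-6.4],
  [0,-0.95,-0.14,0,0,0,-7.2],
  [0,-1.06,-0.15,0,0,0,-8],
])

```text
clock: 28.8
position: [0.4622, -0.1888, 0.0497]
tool_rot: [-3.14, -0.001, 2.443]
force: [-6.1, 0.1, 2.1]
grip_width: 0.0003
finger_force: 2.4
```

Request:
servo_tool([
  [0,-0.1,-0.02,0,0,0,-0.8],
  [0,-0.21,-0.04,0,0,0,-1.6],
  [0,-0.32,-0.06,0,0,0,-2.4],
  [0,-0.42,-0.08,0,0,0,-3.2],
  [0,-0.53,-0.09,0,0,0,-4],
  [0,-0.63,-0.11,0,0,0,-4.8],
  [0,-0.74,-0.12,0,0,0,-5.6],
  [0,-0.85,-0.13,0,0,0,-6.4],
])

```text
clock: 29.6
position: [0.4679, -0.1953, 0.0497]
tool_rot: [-3.14, -0.001, 2.555]
force: [-6.4, 0.2, 1.5]
grip_width: 0.0005
finger_force: 2.4
```

Request:
servo_tool([
  [0,-0.1,-0.02,0,0,0,-0.8],
  [0,-0.21,-0.04,0,0,0,-1.6],
  [0,-0.32,-0.06,0,0,0,-2.4],
  [0,-0.42,-0.08,0,0,0,-3.2],
  [0,-0.53,-0.09,0,0,0,-4],
  [0,-0.63,-0.11,0,0,0,-4.8],
  [0,-0.74,-0.12,0,0,0,-5.6],
  [0,-0.85,-0.13,0,0,0,-6.4],
])

```text
clock: 30.4
position: [0.4743, -0.2013, 0.0498]
tool_rot: [-3.14, -0.001, 2.666]
force: [-6.2, -0.3, 2.2]
grip_width: -0.0005
finger_force: 2.4
```

Request:
servo_tool([
  [0,-0.05,-0.01,0,0,0,-0.4],
  [0,-0.1,-0.02,0,0,0,-0.8],
  [0,-0.16,-0.03,0,0,0,-1.2],
])

```text
clock: 30.7
position: [0.4756, -0.2022, 0.0497]
tool_rot: [-3.141, -0.001, 2.687]
force: [-5.7, -0.3, 1.9]
grip_width: -0.0
finger_force: 2.4
```

Request:
servo_tool([
  [0,-0.05,-0.01,0,0,0,-0.4],
  [0,-0.1,-0.02,0,0,0,-0.8],
  [0,-0.16,-0.03,0,0,0,-1.2],
])

```text
clock: 31.0
position: [0.4768, -0.2032, 0.0497]
tool_rot: [-3.14, -0.001, 2.708]
force: [-6.6, 0.2, 1.7]
grip_width: -0.0001
finger_force: 2.3
```

Request:
servo_tool([
  [0,-0.05,-0.01,0,0,0,-0.4],
  [0,-0.1,-0.02,0,0,0,-0.8],
  [0,-0.16,-0.03,0,0,0,-1.2],
])

```text
clock: 31.3
position: [0.4782, -0.2042, 0.0498]
tool_rot: [-3.14, -0.001, 2.729]
force: [-5.0, -0.7, 2.5]
grip_width: 0.0001
finger_force: 2.3
```

Request:
servo_tool([
  [0,-0.05,-0.01,0,0,0,-0.4],
  [0,-0.1,-0.02,0,0,0,-0.8],
  [0,-0.16,-0.03,0,0,0,-1.2],
])

```text
clock: 31.6
position: [0.4788, -0.2049, 0.0496]
tool_rot: [-3.14, -0.003, 2.75]
force: [-11.1, 3.1, 6.1]
grip_width: 0.0002
finger_force: 5.8
```

Request:
servo_tool([
  [0,-0.02,0,0,0,0,0],
  [0,-0.03,0,0,0,0,0],
  [0,-0.03,0,0,0,0,0],
])

```text
clock: 31.9
position: [0.4788, -0.2048, 0.0496]
tool_rot: [-3.14, -0.004, 2.749]
force: [-10.9, 2.3, 6.8]
grip_width: 0.0002
finger_force: 5.7
```

```bash
python3 - <<'E'
from workcell import bot
from h import *
d0=pickle.load(open('f0.pkl','rb'))
for p in((225,103),(264,86),(272,97),(233,114)): print('duster top',onz(d0['scene'],p,.042)[:2])
d={n:bot.grab_frame(n) for n in('scene','side')}; pickle.dump(d,open('f3.pkl','wb'))
a=d['scene']['frame'][60:200,210:370]; b=d['side']['frame'][250:390,270:430]
z=lambda i:cv2.resize(i,(400,350),interpolation=cv2.INTER_CUBIC)
cv2.imwrite('pics/cl.png',np.hstack([z(a),z(b)]))
s=bot.observe(); print(s['force'],s['moment'],s['finger_force'])
E
```

```text
duster top [ 0.61477018 -0.335107  ]
duster top [ 0.49651658 -0.32054669]
duster top [ 0.50329118 -0.27293106]
duster top [ 0.61919088 -0.28855337]
[-11.82536397   3.67400671   6.81717807] [0.49197193 2.29042103 0.00859376] 5.638293541924213
```

View pics/cl.png

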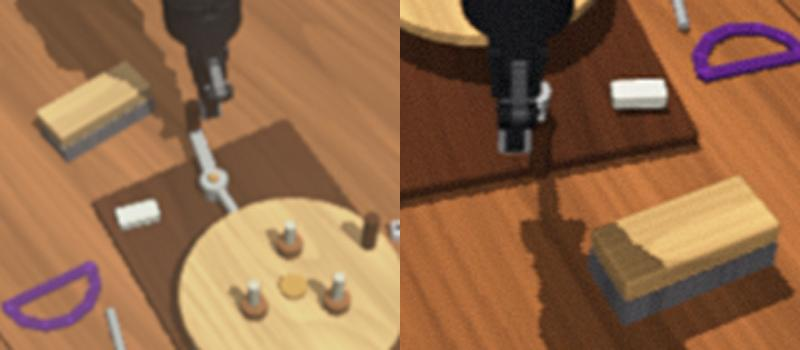

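The knob is near (287,101) and the pivot cap near (295.6,131) in scene pixels. The duster is well clear of the fingers. I'll check the lever's angle.

```bash
python3 - <<'E'
from h import *
f=pickle.load(open('f3.pkl','rb'))['scene']
k=onz(f,(286.8,101.2),.07)[:2]; p=onz(f,(295.6,130.8),.04)[:2]; d=k-p
print(k,p,np.hypot(*d),np.degrees(np.arctan2(d[1],d[0]))%360)
for a in(244,247,249.4,252): 
    b=np.radians(a); print(a,proj(f,np.array([*(p+.075*np.array([np.cos(b),np.sin(b)])),.07])))
E
```

```text
[ 0.49536975 -0.21281246] [ 0.52365394 -0.1401827 ] 0.0779427807397411 248.72258085035827
244 [289.4038788  101.53274057]
247 [287.93523559 101.81412714]
249.4 [286.77255851 102.08020894]
252 [285.52757838 102.40910165]
```

The lever's angle matches its stop (about 249°). One last small press, then I'll retreat.

Request:
servo_tool([
  [0,-0.02,0,0,0,0,0],
  [0,-0.04,0,0,0,0,0],
  [0,-0.04,0,0,0,0,0],
])

```text
clock: 32.3
position: [0.4788, -0.2049, 0.0496]
tool_rot: [-3.14, -0.004, 2.749]
force: [-12.3, 3.1, 9.0]
grip_width: -0.0
finger_force: 6.7
```

Request:
servo_tool([
  [0,0.1,0,0,0,0,0],
  [0,0.3,0,0,0,0,0],
  [0,0.6,0,0,0,0,0],
  [0,1.2,0,0,0,0,0],
  [0,2,0,-0.5,0,0,0],
  [0,2,0,-3,0,0,0],
  [0,2,0,-6,0,0,0],
  [0,2,0,-9,0,0,0],
  [0,2,0,-10,0,0,0],
  [0,2,0,-10,0,0,0],
])

```text
clock: 33.3
position: [0.4631, -0.1972, 0.1513]
tool_rot: [-3.142, 0.003, 2.75]
force: [0.6, 0.3, -0.1]
grip_width: 0.0001
finger_force: 0.0
```

```bash
python3 - <<'E'
from workcell import bot
from h import *
s=bot.observe(); print(s['position'],s['force'])
d={n:bot.grab_frame(n) for n in('scene','side')}
a=d['scene']['frame'][70:250,210:410]; b=d['side']['frame'][190:370,230:430]
z=lambda i:cv2.resize(i,(400,360),interpolation=cv2.INTER_CUBIC)
cv2.imwrite('pics/fin.png',np.hstack([z(a),z(b)]))
E
```

```text
[ 0.46305318 -0.1972475   0.15131541] [ 0.6282568   0.25407564 -0.11745513]
```

View pics/fin.png

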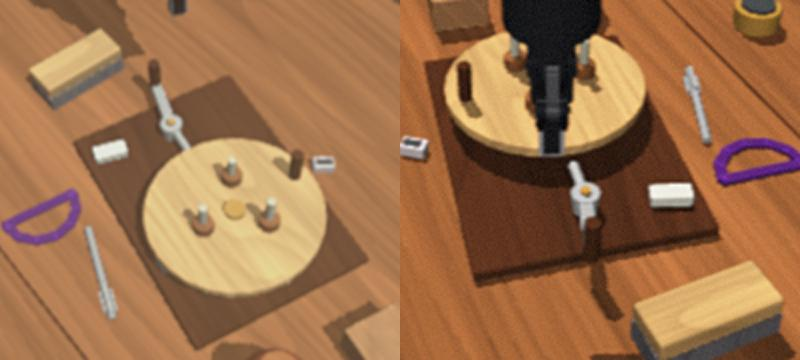

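The peg is still at the click, near (358,147) in the scene frame. The lever is fully over with its knob near (287,105), the other things are undisturbed, and the tool is clear.

```bash
python3 -c "
from workcell import bot
print(bot.job_done())"
```

```text
the job is handed in; nothing more can be done
None
```

I turned the turntable on to its click and pressed it against its stop at about 14 N, then swung the clamp lever to its stop at about 13 N along the push (15–16 N in all); nothing else in view moved, and the job is handed in at about 33 s.

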